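Find the high spot in a dryer pulley's groove

TASK

The dryer's belt pulley is mounted on the bench centres. Slide the dial gauge fully home against its stop so that its plunger rides in the pulley's groove, then turn the pulley by its red crank pin, watching the needle, and leave it at rest with the groove's one high spot right under the plunger, where the needle reads highest. Work gently with a light grip, do not disturb the bush and collar on the base plate or the spare pulley beside it, and let go of everything.

Things in the scene. Friction and masses are not known exactly. Their poses are not given: they have to be found in the camera images.
- centres: Bench centres, fixed: blue plate 240 (x) by 340 (y -125 to +215) by 15 mm, tail post 26 wide, 112 high at x=-78, head post 34 wide, 115 high at x=+78 mm. Origin: plate's underside, on the posts' line. x along the axle, away from the robot, z up; axle 100 mm above the worktop. Pulley (flanges 88 across, groove 16 wide) at x=+30; gauge on its +y side. Spares on the plate are 22 mm high.
- axis_point (a point): The point on the axle's centre line that the crank pin's grip point circles round: at x = -62 mm in the frame of the centres, y = 0, 100 mm up.
- crank_pin (a point): Mid-grip point on the red crank pin, a round bar 12 mm across, 46 mm long, parallel to the axle, 55 mm from the axle's centre line; the dark crank arm is 24 mm from this point, away from the robot. Free above and at both sides: grip it from above, fingers closing across it (along the centres' y).
- spindle (a joint): Angle of pulley, axle and crank together, rad: 0 = crank straight up, positive = leaning to the centres' +y (gauge side): pin at y = 55 sin, z = 100 + 55 cos mm. Swings -1.5 to +1.5 between stops; starts leaning well over to -y. Friction of 0.1 N m (2 N at the pin) keeps it where it is left. Over 50 N on it (squeeze plus push) harms it: grip with 5 to 15 N.
- gauge_tab (a point): Grip point on the yellow upright tab on top of the grey gauge: tab 12 mm thick along the centres' y, 30 mm wide along x, standing 45 mm above the gauge's flat top (tab's top 160 mm above the worktop); this point is 18 mm below the tab's top, mid-thickness. Grip it from above, fingers closing along the centres' y.
- gauge (a joint): Travel of the gauge carriage along the centres' -y (towards the pulley), m: 0 = drawn back, 0.050 = fully home against a firm stop. Sliding friction about 6 N, plus up to 3 N from the plunger's spring near the end; it stays where it is left. Over 50 N on it (both fingers' squeeze plus push) harms it: grip with 5 to 15 N, push up to 20 N.
- needle (a joint): Red needle on the white dial, rad: 0 = plunger fully out, +0.15 per mm pushed in (16 mm sprung travel); clockwise facing the dial. With the gauge home it reads 0.4 to 1.1 on the plain groove floor and rises over 0.6 to one narrow peak of 1.73 (back on the floor within 0.5 rad of turn either side) at the high spot, met at a crank angle between -0.5 and +1.2, hidden and different each time.
- bush: Brass bush 28 mm across, 16 mm high, lying on the base plate; bystander. Origin: centre of its underside.
- collar: Stepped steel collar 26 mm across, 22 mm high, on the base plate; bystander. Origin: centre of its underside.
- spare_pulley: Spare aluminium pulley lying flat, 80 mm across, 34 mm high; bystander. Origin: centre of its underside.

How it is judged:
By the outcome, as a careful person would: the job done as asked, in the order asked, and still so for the second after the job is handed in, with the robot touching nothing.
It also fails if it takes over 72 s, if anything falls off the work surface, if the arm or the gripper's body presses on something with over 40 N, if the wrist force passes 120 N, or if a joint passes its speed limit or range.

ROBOT

A 6-joint arm with a two-finger parallel gripper is mounted at the origin on the work surface. World frame = base frame: x ahead of the robot, y to its left, z up, the work surface at z = 0. Lengths are in m, angles in rad, forces in N, time in s.
With the tool pointing down it reaches from about 0.3 to 0.875 m from the base axis. Payload 4.2 kg.
Tool frame: the origin (TCP) lies midway between the tips of the shut fingers; the grasp point (between the pads) lies 19 mm behind it; z points along the fingers, y is the line along which they close (so a half turn about z gives the same grasp; the last joint's range is limited). The gripper opens to 85 mm and grips with 20 to 120 N. Pads are 22 mm wide; open, the fingers measure 114 mm over their backs; the gripper's body (76 mm by 85 mm) begins 54 mm behind the grasp point. The pads swing forward as they close: fully open they stand 13 mm farther back than shut.
Start: joints at [-1.274, 0.32, 1.565, -0, 1.257, -0.02], TCP at [0.179, -0.546, 0.231] pointing down, gripper open.
Joint ranges: [-3.11, 3.11], [-0.84, 2.01], [0.21, 2.61], [-1.34, 4.49], [0.05, 2.63], [-2.56, 2.56]. Speed limits (rad/s): [2.57, 2.57, 3.14, 3.14, 3.14, 3.14].

INTERFACE

Orientations are given as a unit quaternion [x, y, z, w].
In Python, from station import sensors, vision, finish_job gives the robot as it stands.
- The arm moves only by the tool move_arm, never from a script. Its argument "increments" is a list of rows, each a list of 7 numbers: the shift along the tool's x, y, z in shares of 800 mm (1.0 is 800 mm), then the turn, a rotation vector about the tool's x, y, z in shares of 180 degrees (1.0 is 180 degrees), then the finger opening in mm, from 0 to 85.4. A call has 1 to 8 rows; each row is the pose to reach, as a shift and turn from the pose commanded when the call began, along the tool's axes at that moment; what a row does not reach only later rows make up. A row lasts 1/8 s, in which the tool goes at most 62.5 mm and 10.7 degrees, less where a joint would pass 70% of its speed; a pose out of reach is approached as far as the arm can. Shift and turn numbers lie between -1 and 1, and a call with a number outside is refused. A call with a gripper value outside its range is refused whole. The fingers move at their own pace and stop on an object; "force" is the grip in N (left out, the last holds). Time passes only in rows, so rows that repeat a pose let the fingers close. It gives the time, the measured TCP pose, the force, the opening and the grip force at its end, in the units of the state.
- sensors.observe(): the state, without advancing time (a new reading comes with each control period).
- vision.capture(name): name is "scene" or "side" or "wrist"; returns (picture, depth): 480x640x3 uint8, red, green, blue; 480x640 float32, m along the optical axis (not along the pixel's ray), 0 where there is no reading.
- vision.get_calibration(name): a dict with "intrinsics" (3x3 intrinsics, pixels), "view" (4x4, takes a point from world to camera coordinates); the wrist camera has in their place "tool_from_camera" (4x4, takes a point from camera to tool coordinates, whose origin is the TCP and whose axes are the flange's). Camera axes: x right, y up, looking along -z (the intrinsics and any distortion apply to the point x, -y, -z); pixel columns grow to the right and rows downward; lengths in m; the calibration is good to about 2 mm. The wrist camera is an equidistant fisheye: a pixel r from the principal point sees the ray r / f radians off the axis. A picture is of the moment at which its call begins: read the wrist's pose just before it. get_calibration takes no time and is no camera call.
- finish_job(): hands the job in; it is judged then, once.
The state is a dict: "clock": time; "joint_positions": joint angles; "qvel": joint speeds; "tau": joint torques, N m; "tool_pos": TCP position; "ee_rot": TCP orientation; "wrist_force": force on the tool from outside, world axes, zero at the start; "wrist_torque": the same for the moment, N m; "opening": finger opening in m; "finger_force": force on a finger pad.
Only numpy, scipy, OpenCV 4.12 (cv2) and the standard library are available. Lean on these libraries where they do the work, as an engineer would, in place of code of your own. Each camera call takes 0.05 s, during which the arm holds its last target. There are 200 camera calls.

## Working session

There is one attempt and no reset: what is moved stays moved. The work goes in short steps, Python scripts to look and compute and a tool call to move; the robot and the scene stay as the last step left them, time stands still between calls to the robot, and variables do not carry over. Pictures are saved under pics/ and viewed, at most 10 in all, crops included, and the job is handed in when it is done.

Besides the shell and the picture viewer there is one more tool, called after "Request:" as name(argument=value, ...), one argument or row to a line, values as JSON. move_arm: Moves the arm, as the interface text tells. Its arguments: {"type":"object","properties":{"increments":{"type":"array"},"force":{"type":"number"}},"required":["increments"]}

```bash
mkdir -p pics; cat > h.py <<'E'
import numpy as np, cv2
from station import sensors, vision, finish_job
def cap(n):
    p,d=vision.capture(n); c=vision.get_calibration(n); return p,d,c
def pts(d,c):
    K=np.array(c['intrinsics']);V=np.linalg.inv(np.array(c['view']))
    v,u=np.mgrid[:480,:640]
    P=np.stack([(u-K[0,2])/K[0,0]*d,-(v-K[1,2])/K[1,1]*d,-d,np.ones_like(d)],-1)
    return (P@V.T)[...,:3]
def save(n,p): cv2.imwrite('pics/'+n+'.png',p[...,::-1])
E
python3 - <<'E'
from h import *
ims=[]
for n in('scene','side'):
    p,d,c=cap(n); np.savez('/tmp/%s.npz'%n,p=p,d=d); save(n,p)
    print(n,{k:np.round(v,4).tolist() if not isinstance(v,str) else v for k,v in c.items()})
print({k:np.round(v,3) for k,v in sensors.observe().items()})
E
```

```text
scene {'intrinsics': [[613.7233, 0.0, 322.6453], [0.0, 613.7233, 233.5748], [0.0, 0.0, 1.0]], 'view': [[0.8631, 0.5048, -0.0179, -0.5495], [-0.3182, 0.5709, 0.7568, 0.0303], [0.3923, -0.6475, 0.6534, -1.2837], [0.0, 0.0, 0.0, 1.0]]}
side {'intrinsics': [[536.3342, 0.0, 318.9781], [0.0, 536.3342, 237.9025], [0.0, 0.0, 1.0]], 'view': [[-0.8892, -0.4575, -0.0036, 0.5541], [0.2634, -0.5185, 0.8135, -0.1982], [-0.3741, 0.7224, 0.5815, -0.869], [0.0, 0.0, 0.0, 1.0]]}
{'clock': np.float64(0.1), 'joint_positions': array([-1.274,  0.32 ,  1.566,  0.   ,  1.257, -0.02 ]), 'qvel': array([ 0.001, -0.002, -0.003, -0.   ,  0.002,  0.001]), 'tau': array([-0.0000e+00, -4.1641e+01, -2.3470e+01, -0.0000e+00,  5.0000e-03,
       -0.0000e+00]), 'tool_pos': array([ 0.179, -0.546,  0.231]), 'ee_rot': array([ 0.987,  0.158, -0.   , -0.001]), 'wrist_force': array([ 0.106, -0.658,  0.505]), 'wrist_torque': array([-0.054, -0.03 ,  0.022]), 'finger_force': np.float64(0.0), 'opening': np.float64(0.085)}
```

View pics/scene.png

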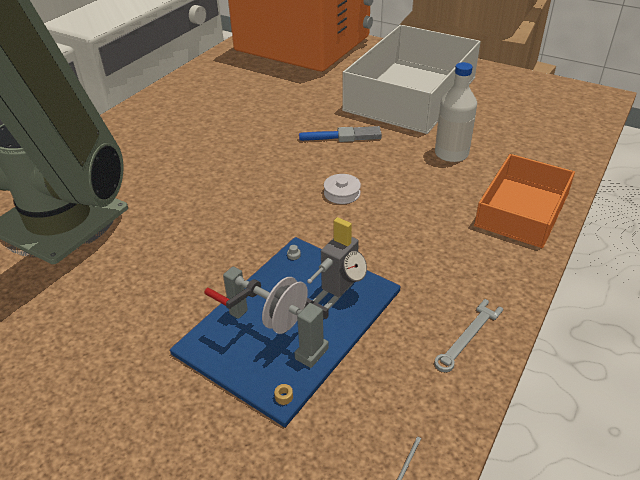

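View pics/side.png

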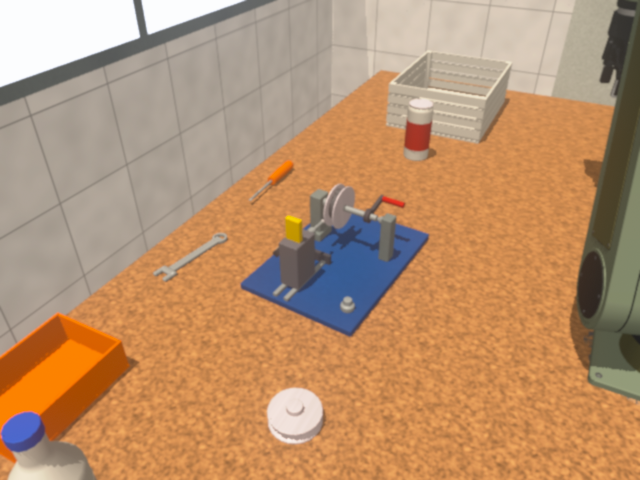

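Scene view: crank pin at (217,297), yellow tab (342,232), dial (354,266), blue plate corners (172,352), (285,425), (400,289), (293,238). Side view: tab (293,228), pin (393,202).

```bash
cat > m.py <<'E'
from h import *
def masks(p):
    h=cv2.cvtColor(p,cv2.COLOR_RGB2HSV); H,S,V=h[...,0],h[...,1],h[...,2]
    return dict(blue=(H>100)&(H<125)&(S>120)&(V>40), yel=(H>22)&(H<32)&(S>180)&(V>80), red=((H<4)|(H>174))&(S>170)&(V>80))
def big(m):
    n,l,s,c=cv2.connectedComponentsWithStats(m.astype(np.uint8)); i=1+np.argmax(s[1:,4]); return l==i
E
python3 - <<'E'
from m import *
roi={'scene':(slice(200,440),slice(150,420)),'side':(slice(160,340),slice(230,440))}
for n in roi:
    z=np.load('/tmp/%s.npz'%n);p,d=z['p'],z['d'];c=vision.get_calibration(n)
    R=np.zeros(d.shape,bool);R[roi[n]]=True
    W=pts(d,c)
    for k,m in masks(p).items():
        m=big(m&R)&(d>0)
        Q=W[m]
        if k=='blue':
            Q=Q[abs(Q[:,2]-.015)<.006]
            r=cv2.minAreaRect((Q[:,:2]*1000).astype(np.float32)); print(n,k,len(Q),np.median(Q[:,2]),r)
        else:
            Q=Q[np.all(abs(Q-np.median(Q,0))<.05,1)]
            print(n,k,len(Q),Q.mean(0).round(4),np.percentile(Q,[2,98],axis=0).round(4).tolist())
            if k=='red':
                u,s,v=np.linalg.svd(Q-Q.mean(0),full_matrices=False);print(v[0])
            else:
                T=Q[Q[:,2]>np.percentile(Q[:,2],98)-.004];print('top',len(T),T.mean(0),cv2.minAreaRect((T[:,:2]*1000).astype(np.float32)))
E
```

```text
scene blue 13021 0.015127647103573505 ((573.4976196289062, -0.419952392578125), (340.757080078125, 240.09791564941406), 84.83757019042969)
scene yel 6 [0.6264 0.1089 0.1199] [[0.6242, 0.1053, 0.1162], [0.6274, 0.1126, 0.1234]]
top 4 [0.62706273 0.1091832  0.12151837] ((627.1296997070312, 108.99198150634766), (0.829357922077179, 7.686160564422607), 2.461293935775757)
scene red 170 [ 0.5029 -0.0944  0.1158] [[0.4821, -0.0994, 0.1105], [0.524, -0.0884, 0.1194]]
[ 0.99533772 -0.09593363  0.00997756]
side blue 7598 0.01485305382924329 ((572.1101684570312, 8.125747680664062), (334.46441650390625, 233.93064880371094), 84.92228698730469)
side yel 307 [0.6121 0.1192 0.143 ] [[0.6002, 0.1113, 0.1197], [0.6258, 0.1224, 0.1605]]
top 69 [0.61248036 0.11670304 0.15918309] ((612.5125122070312, 115.60444641113281), (11.591039657592773, 27.586925506591797), 84.20001983642578)
side red 70 [ 0.5052 -0.0854  0.114 ] [[0.4836, -0.089, 0.1101], [0.5266, -0.0823, 0.1179]]
[-0.99581042  0.09036372  0.01400006]
```

```bash
cat >> h.py <<'E'
from scipy.spatial.transform import Rotation as R
YAW=np.deg2rad(-5.16); X=np.array([np.cos(YAW),np.sin(YAW),0]);Y=np.array([-np.sin(YAW),np.cos(YAW),0]);Z=np.array([0,0,1.])
O=np.array([.56945,-.0452,0])
RT=R.from_matrix(np.c_[X,-Y,-Z])
def w(x,y,z): return O+(x*X+y*Y+z*Z)/1000
def inc(target):
    s=sensors.observe(); r=R.from_quat(s['ee_rot'])
    print('inc mm',(r.inv().apply(target-s['tool_pos'])*1000).round(1),'deg',np.rad2deg((r.inv()*RT).as_rotvec()).round(2))
    print('now centres',(np.array([X,Y,Z])@(s['tool_pos']-O)*1000).round(1),'open',s['opening'],'ff',s['finger_force'],'wf',s['wrist_force'].round(1),'t',s['clock'])
E
python3 -c "
from h import *
print((np.array([X,Y,Z])@(np.array([.6125,.1165,.123])-O)*1000))
inc(w(29,164.5,200));inc(w(29,164.5,125))"
```

```text
[ 28.33267547 164.91650009 123.        ]
inc mm [ 618.8 -493.8   31.4] deg [-9.000e-02  2.000e-02  2.331e+01]
now centres [-343.8 -533.9  230.6] open 0.08529109526884901 ff 0.0 wf [ 0.1 -0.7  0.5] t 0.1
inc mm [ 618.8 -493.7  106.4] deg [-9.000e-02  2.000e-02  2.331e+01]
now centres [-343.8 -533.9  230.6] open 0.08529109526884901 ff 0.0 wf [ 0.1 -0.7  0.5] t 0.1
```

Units first: shifts go in shares of 800 mm and turns go in shares of 180 degrees. So 387 mm / 800 = 0.4838, 339 mm / 800 = 0.4238, 23.3 degrees / 180 = 0.1294.

Request:
move_arm(
  increments=[
    [0.06,-0.0475,0,0,0,0.0167,60],
    [0.1213,-0.0963,0,0,0,0.0333,60],
    [0.1813,-0.145,0,0,0,0.05,60],
    [0.2425,-0.1938,0,0,0,0.0667,60],
    [0.3025,-0.2413,0,0,0,0.0833,60],
    [0.3625,-0.29,0,0,0,0.1,60],
    [0.4238,-0.3375,0,0,0,0.1167,60],
    [0.4838,-0.3863,0,0,0,0.1294,60],
  ],
  force=10,
)

```text
clock: 1.1
tool_pos: [0.4513, -0.1304, 0.2312]
ee_rot: [0.999, -0.046, 0.0, 0.0]
wrist_force: [0.4, -0.8, 0.0]
opening: 0.0602
finger_force: 0.0
```

```bash
python3 -c "
from h import *
inc(w(29,164.5,200));inc(w(29,164.5,125))"
```

```text
inc mm [ 138.7 -260.1   31.1] deg [ 0.01 -0.01 -0.07]
now centres [-110.   -95.4  231.2] open 0.06022032370100006 ff 0.0 wf [ 0.4 -0.8  0. ] t 1.1
inc mm [ 138.7 -260.1  106.1] deg [ 0.01 -0.01 -0.07]
now centres [-110.   -95.4  231.2] open 0.06022032370100006 ff 0.0 wf [ 0.4 -0.8  0. ] t 1.1
```

Scaled: -260 mm / 800 = -0.325, 138.7 mm / 800 = 0.1734.

Request:
move_arm(
  increments=[
    [0.0325,-0.0613,0,0,0,0,50],
    [0.065,-0.1213,0,0,0,0,50],
    [0.0975,-0.1825,0,0,0,0,50],
    [0.13,-0.2438,0,0,0,0,50],
    [0.1625,-0.3038,0.0125,0,0,0,50],
    [0.1734,-0.325,0.0388,0,0,0,50],
    [0.1734,-0.325,0.0388,0,0,0,50],
  ],
)

```text
clock: 1.98
tool_pos: [0.6106, 0.1145, 0.1973]
ee_rot: [0.999, -0.044, -0.003, 0.001]
wrist_force: [-0.0, -1.1, 0.7]
opening: 0.0496
finger_force: 0.0
```

```bash
python3 - <<'E'
from h import *
inc(w(29,164.5,125))
a,_,_=cap('side'); b,_,_=cap('scene')
save('g1',np.hstack([cv2.resize(a[100:320,200:420],(400,400)),cv2.resize(b[180:400,190:410],(400,400))]))
E
```

```text
inc mm [ 2.8 -1.9 72.3] deg [0.12 0.34 0.1 ]
now centres [ 26.6 162.8 197.3] open 0.049567105929148716 ff 0.0 wf [-0.  -1.1  0.7] t 1.975
```

View pics/g1.png

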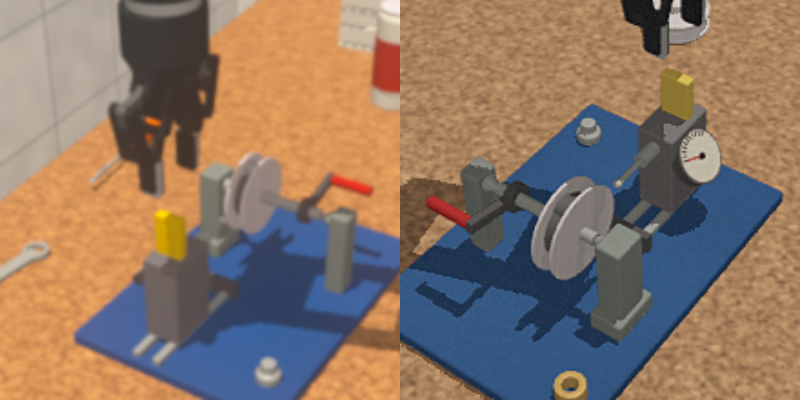

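Left (side): open fingers at (150,180)/(187,150) stand over the tab at (170,235). Right (scene): the dial at (700,157) is clearly visible, with the needle pointing left.

Scaled: 73 mm / 800 = 0.0913, 50 mm / 800 = 0.0625.

Request:
move_arm(
  increments=[
    [0.0013,-0.0013,0.0313,0,0,0,50],
    [0.0013,-0.0013,0.0625,0,0,0,50],
    [0.0013,-0.0013,0.0913,0,0,0,50],
    [0.0013,-0.0013,0.0913,0,0,0,50],
    [0.0013,-0.0013,0.0913,0,0,0,30],
    [0.0013,-0.0013,0.0913,0,0,0,20],
    [0.0013,-0.0013,0.0913,0,0,0,8],
    [0.0013,-0.0013,0.0913,0,0,0,8],
  ],
  force=10,
)

```text
clock: 3.08
tool_pos: [0.6138, 0.1145, 0.1288]
ee_rot: [0.999, -0.045, 0.001, 0.001]
wrist_force: [-1.8, -3.2, 5.7]
opening: 0.0119
finger_force: 22.5
```

```bash
python3 - <<'E'
from h import *
inc(w(29,115,124))
E
```

```text
inc mm [-0.8 48.1  4.8] deg [ 0.05 -0.13  0.04]
now centres [ 29.8 163.1 128.8] open 0.011884035987489194 ff 22.45895951986313 wf [-1.8 -3.2  5.7] t 3.075
```

The grip bottoms out at about 20 N per pad, which is too much here. I'll loosen the fingers into a cage and push with one pad.

Scaled: 30 mm / 800 = 0.0375, 24 mm / 800 = 0.03.

Request:
move_arm(
  increments=[
    [0,0,0,0,0,0,16],
    [0,0,0,0,0,0,16],
    [0,0.0038,0,0,0,0,16],
    [0,0.01,0,0,0,0,16],
    [0,0.0163,0,0,0,0,16],
    [0,0.0225,0,0,0,0,16],
    [0,0.03,0,0,0,0,16],
    [0,0.0375,0,0,0,0,16],
  ],
)

```text
clock: 4.08
tool_pos: [0.6105, 0.087, 0.1269]
ee_rot: [0.999, -0.045, 0.0, -0.002]
wrist_force: [0.7, 6.6, -1.3]
opening: 0.016
finger_force: 3.2
```

```bash
python3 - <<'E'
from h import *
inc(w(29,115,124))
E
```

```text
inc mm [-0.  20.4  2.9] deg [-0.2   0.01 -0.01]
now centres [ 29.  135.4 126.9] open 0.01595429281935695 ff 3.187386766076088 wf [ 0.7  6.6 -1.3] t 4.075
```

Scaled: 20 mm / 800 = 0.025, 19 mm / 800 = 0.0238.

Request:
move_arm(
  increments=[
    [0,0.0063,0,0,0,0,16],
    [0,0.0125,0,0,0,0,16],
    [0,0.0188,0,0,0,0,16],
    [0,0.0213,0,0,0,0,16],
    [0,0.0225,0,0,0,0,16],
    [0,0.0238,0,0,0,0,16],
    [0,0.025,0,0,0,0,16],
    [0,0.025,0,0,0,0,16],
  ],
)

```text
clock: 5.08
tool_pos: [0.6095, 0.0755, 0.1269]
ee_rot: [0.999, -0.046, 0.001, -0.009]
wrist_force: [3.2, 31.0, -4.7]
opening: 0.0161
finger_force: 15.4
```

```bash
python3 - <<'E'
from h import *
inc(w(29,111,124))
E
```

```text
inc mm [-0.  12.8  2.7] deg [-1.03 -0.04 -0.13]
now centres [ 29.1 123.8 126.9] open 0.016125389072434822 ff 15.433689951896667 wf [ 3.2 31.  -4.7] t 5.075
```

Scaled: -9 mm / 800 = -0.0113, -7 mm / 800 = -0.0088.

Request:
move_arm(
  increments=[
    [0,-0.0088,0,0,0,0,16],
    [0,-0.0113,0,0,0,0,16],
  ],
)

```text
clock: 5.32
tool_pos: [0.6095, 0.0756, 0.127]
ee_rot: [0.999, -0.044, -0.0, -0.001]
wrist_force: [0.6, 2.4, -1.2]
opening: 0.0159
finger_force: 1.5
```

```bash
python3 - <<'E'
from m import *
inc(w(29,111,124))
a,d,c=cap('side'); b,_,_=cap('scene')
save('g2',np.hstack([cv2.resize(a[150:300,230:380],(400,400),interpolation=cv2.INTER_CUBIC),cv2.resize(b[200:350,250:400],(400,400),interpolation=cv2.INTER_CUBIC)]))
E
```

```text
inc mm [-0.  12.9  3. ] deg [-0.06  0.02  0.06]
now centres [ 29.  123.9 127. ] open 0.015941502950045677 ff 1.5180104970932007 wf [ 0.6  2.4 -1.2] t 5.325
```

View pics/g2.png

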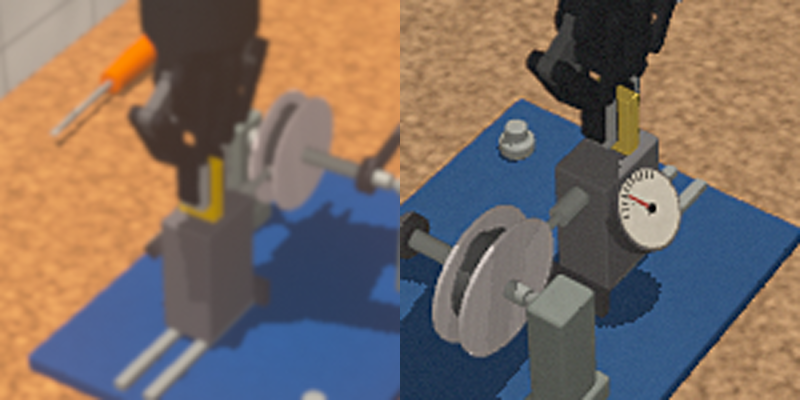

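Left: the fingers straddle the tab. Right: the plunger at (575,205) enters the groove, and the needle has swung up-left, to tip (628,195). The carriage stopped hard: same position at 31 N and at 2 N. I'll release, then measure the needle.

Request:
move_arm(
  increments=[
    [0,-0.0113,0,0,0,0,40],
    [0,-0.0113,0,0,0,0,40],
    [0,-0.0113,-0.025,0,0,0,40],
    [0,-0.0113,-0.0688,0,0,0,40],
    [0,-0.0113,-0.125,0,0,0,40],
    [-0.0375,0.025,-0.1375,0,0,0,40],
    [-0.0725,0.075,-0.1375,0,0,0,40],
    [-0.1063,0.1313,-0.1375,0,0,0,40],
  ],
)

```text
clock: 6.42
tool_pos: [0.5143, -0.024, 0.2376]
ee_rot: [0.999, -0.045, 0.0, 0.001]
wrist_force: [0.7, -1.0, 0.5]
opening: 0.04
finger_force: 0.0
```

```bash
cat > n.py <<'E'
from m import *
c=vision.get_calibration('scene');K=np.array(c['intrinsics']);V=np.linalg.inv(np.array(c['view']))
def ray(u,v,x):  # intersect with centres plane x
    q=np.stack([(u-K[0,2])/K[0,0],-(v-K[1,2])/K[1,1],-np.ones_like(u)],-1)@V[:3,:3].T
    o=V[:3,3]; t=(x/1000-(o-O)@X)/(q@X); P=o+t[...,None]*q-O
    return P@Y*1000,P@Z*1000
def dial(p,x,cy,cz,half=22,s=8):  # rectified view of the dial: right=+y, up=+z, s px/mm
    n=2*half*s; j,i=np.meshgrid(np.arange(n),np.arange(n))
    y=cy-half+j/s; z=cz+half-i/s
    W=O+(x*X+y[...,None]*Y+z[...,None]*Z)/1000
    q=W@np.linalg.inv(V)[:3,:3].T+np.linalg.inv(V)[:3,3]
    u=K[0,2]+K[0,0]*q[...,0]/-q[...,2]; v=K[1,2]-K[1,1]*q[...,1]/-q[...,2]
    return cv2.remap(p,u.astype(np.float32),v.astype(np.float32),cv2.INTER_CUBIC)
def center(p,d):
    h=cv2.cvtColor(p,cv2.COLOR_RGB2HSV); roi=np.zeros(d.shape,bool); roi[240:300,320:375]=True
    if d.any() :
        m=(h[...,1]<50)&(h[...,2]>165)&roi
        m=big(m); v,u=np.nonzero(m)
        x=np.median((pts(d,c)[m]-O)@X)*1000
        y,z=ray(u.astype(float),v.astype(float),x)
        (cy,cz),r=cv2.minEnclosingCircle(np.c_[y,z].astype(np.float32))
        return x,cy,cz,r
def needle(im,s=8,half=22):
    f=im.astype(float); red=np.clip(f[...,0]-np.maximum(f[...,1],f[...,2])-25,0,None)
    n=len(im); j,i=np.meshgrid(np.arange(n),np.arange(n)); y=j/s-half; z=half-i/s
    wgt=red*((y*y+z*z)<13**2)*((y*y+z*z)>3**2)
    return np.arctan2((wgt*z).sum(),(wgt*y).sum()),wgt.sum(),np.sqrt(((wgt*y).sum()/wgt.sum())**2+((wgt*z).sum()/wgt.sum())**2)
E
python3 - <<'E'
from n import *
z=np.load('/tmp/scene.npz')
out=[]
p2,d2,_=cap('scene')
for p,d in((z['p'],z['d']),(p2,d2)):
    D=center(p,d);im=dial(p,*D[:3]);print(np.round(D,2),needle(im));out.append(im)
save('d1',np.hstack(out)); inc(w(-62,-50,170))
E
```

```text
[ 64.4  151.14  89.3   50.23] (np.float64(2.848736676748393), np.float64(69672.0), np.float64(9.508373950514349))
[ 64.23 112.32  89.03  50.85] (np.float64(2.2572235604026516), np.float64(79801.0), np.float64(9.298704731919626))
inc mm [-0.8 61.1 68. ] deg [ 0.33  0.23 -0.1 ]
now centres [-60.9  11.5 237.6] open 0.04017981560275271 ff 0.0 wf [-4.6 -3.5 -0.2] t 6.475
```

View pics/d1.png

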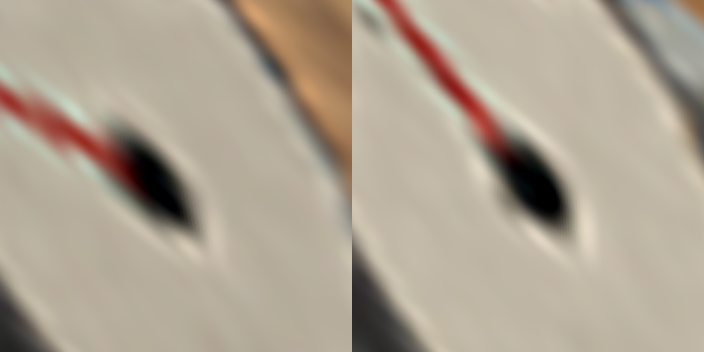

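Rectified dials: the hub looks skewed, so the dial face is not square to x. I'll fit its plane from depth and check the stop area too.

```bash
python3 - <<'E'
from n import *
z=np.load('/tmp/scene.npz'); p2,d2,_=cap('scene'); np.savez('/tmp/s2.npz',p=p2,d=d2)
for p,d in((z['p'],z['d']),(p2,d2)):
    h=cv2.cvtColor(p,cv2.COLOR_RGB2HSV); roi=np.zeros(d.shape,bool); roi[240:300,320:375]=True
    m=big((h[...,1]<60)&(h[...,2]>165)&roi); v,u=np.nonzero(m); print(m.sum(),u.min(),u.max(),v.min(),v.max())
    Q=(pts(d,c)[m]-O)@np.array([X,Y,Z]).T*1000; Q=Q[np.all(abs(Q-np.median(Q,0))<25,1)]
    s=np.linalg.svd(Q-Q.mean(0),full_matrices=False);print(Q.mean(0),s[1]/np.sqrt(len(Q)),s[2])
save('st',np.hstack([cv2.resize(q[210:350,230:400],(400,330),interpolation=cv2.INTER_CUBIC) for q in (z['p'],p2)]))
E
```

```text
380 345 365 253 279
[ 64.18192569 148.77959146  85.37536526] [12.14571708 11.0912428   1.41088841] [[-0.15354583  0.9709437   0.18355383]
 [ 0.59798409  0.23918417 -0.76498756]
 [ 0.78666302  0.00769837  0.61733461]]
430 332 354 264 292
[ 64.00956431 112.23747522  86.06310264] [12.54791504 11.4819613   1.31306054] [[-0.02197037 -0.99906754  0.03716658]
 [-0.60908944  0.04285569  0.79194283]
 [ 0.79279717  0.0052385   0.60946304]]
```

View pics/st.png

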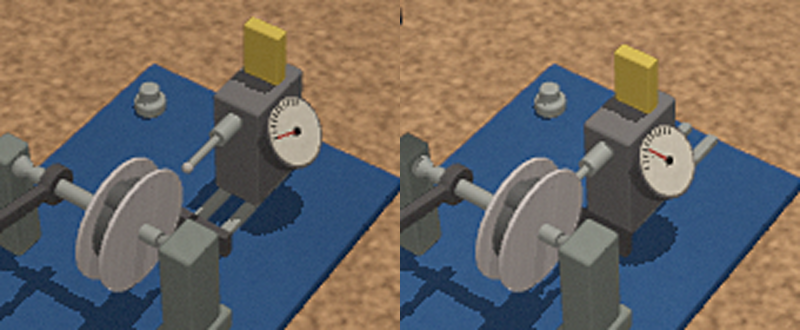

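Left (before) and right (now): the gauge body has reached the stop block by the head post and its plunger is in the groove, so it is home. The dial is tilted up about 38°, so I'll rectify with that normal.

```bash
cat > n2.py <<'E'
from m import *
c=vision.get_calibration('scene');K=np.array(c['intrinsics']);V=np.array(c['view'])
UP=np.array([-.61,0,.79])@np.array([X,Y,Z])
S,H=12,14
def rect(p,C):
    n=2*H*S; j,i=np.meshgrid(np.arange(n),np.arange(n)); a=j/S-H; b=H-i/S
    W=C+(a[...,None]*Y+b[...,None]*UP)/1000
    q=W@V[:3,:3].T+V[:3,3]
    u=K[0,2]+K[0,0]*q[...,0]/-q[...,2]; v=K[1,2]-K[1,1]*q[...,1]/-q[...,2]
    return cv2.remap(p,u.astype(np.float32),v.astype(np.float32),cv2.INTER_CUBIC),a,b
def read(p,C):
    for k in range(2):   # recentre on the black hub
        im,a,b=rect(p,C); f=im.astype(float)
        dk=np.clip(110-f.max(-1),0,None)*((a*a+b*b)<4.5**2)
        if dk.sum()==0: return None,im,C
        C=C+((dk*a).sum()*Y+(dk*b).sum()*UP)/dk.sum()/1000
    im,a,b=rect(p,C); f=im.astype(float)
    red=np.clip(f[...,0]-np.maximum(f[...,1],f[...,2])-30,0,None)*((a*a+b*b)<12**2)*((a*a+b*b)>2.5**2)
    return np.arctan2((red*b).sum(),(red*a).sum()),im,C
C0=O+(65*X+149.5*Y+87*Z)/1000; C1=O+(65*X+112*Y+87*Z)/1000
E
python3 - <<'E'
from n2 import *
o=[]
for f,C in(('scene',C0),('s2',C1)):
    t,im,C=read(np.load('/tmp/%s.npz'%f)['p'],C);print(t,((C-O)@np.array([X,Y,Z]).T*1000).round(1));o.append(im)
save('d2',np.hstack(o)); inc(w(-62,-50,170))
E
```

```text
2.7333105549845276 [ 64.2 148.7  88.1]
2.09969129288615 [ 64.2 112.9  88. ]
inc mm [-3.  63.7 67.9] deg [ 0.14  0.08 -0.22]
now centres [-58.7  13.9 237.8] open 0.04049526460840427 ff 0.0 wf [ 0.6 -0.  -0.2] t 6.525
```

View pics/d2.png

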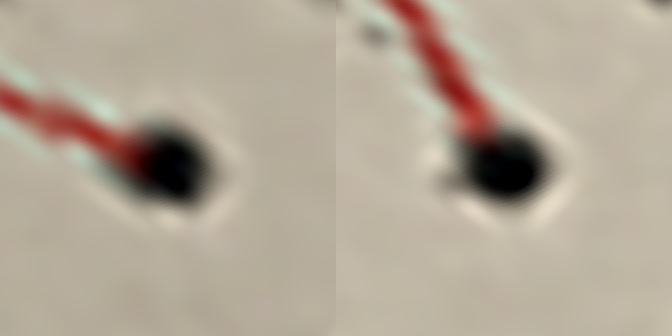

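Left: zero at 2.73 rad. Right: now 2.10, so the needle reads 0.63, which fits the plain floor. The peak should come near 1.00 rad. Next, cage the crank pin.

Scaled: 143 mm / 800 = 0.1788, 110 mm / 800 = 0.1375.

Request:
move_arm(
  increments=[
    [-0.0038,0.0425,0.025,0,0,0,30],
    [-0.0038,0.0838,0.05,0,0,0,30],
    [-0.0038,0.0838,0.0938,0,0,0,30],
    [-0.0038,0.0838,0.1375,0,0,0,30],
    [-0.0038,0.0838,0.1788,0,0,0,30],
    [-0.0038,0.0838,0.1788,0,0,0,30],
    [-0.0038,0.0838,0.1788,0,0,0,22],
    [-0.0038,0.0838,0.1788,0,0,0,22],
  ],
)

```text
clock: 7.52
tool_pos: [0.5077, -0.0893, 0.0958]
ee_rot: [0.999, -0.045, 0.002, 0.0]
wrist_force: [0.2, -0.1, -0.2]
opening: 0.0219
finger_force: 0.0
```

```bash
python3 - <<'E'
from n2 import *
a,_,_=cap('side');b,_,_=cap('scene')
save('c1',np.hstack([cv2.resize(a[130:280,330:480],(400,400),interpolation=cv2.INTER_CUBIC),cv2.resize(b[200:350,150:300],(400,400),interpolation=cv2.INTER_CUBIC)]))
t,im,C=read(b,C1);print(2.733-t if t else None)
inc(w(-62,-53,95))
E
```

```text
0.6341035900891101
inc mm [-4.   3.6  0.5] deg [ 0.02 -0.15  0.01]
now centres [-58.  -49.4  95.5] open 0.022147301281241046 ff 0.0 wf [1.2 1.3 0.5] t 7.625
```

View pics/c1.png

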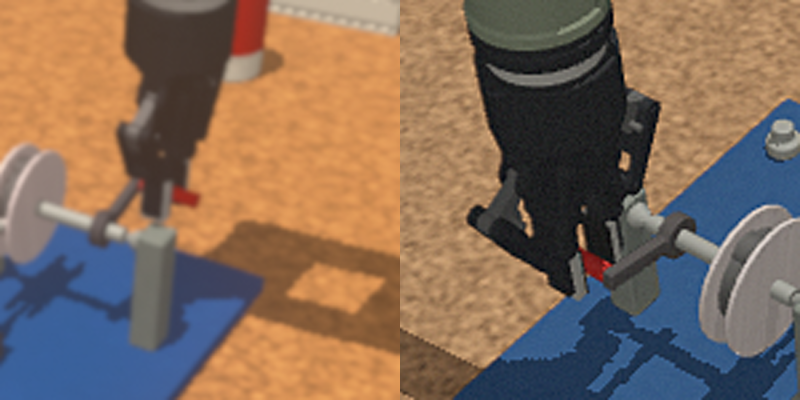

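Left/right: the red pin (595,262) sits between the open fingers, clear of the crank arm and post. I'll narrow the cage and start lifting along the arc.

Scaled: -34 mm / 800 = -0.0425, -29 mm / 800 = -0.0363.

Request:
move_arm(
  increments=[
    [-0.0038,0.0038,0,0,0,0,22],
    [-0.0038,0.0038,0,0,0,0,14],
    [-0.0038,0.0038,0,0,0,0,14],
    [-0.0038,0,-0.01,0,0,0,14],
    [-0.0038,-0.005,-0.02,0,0,0,14],
    [-0.0038,-0.0113,-0.0288,0,0,0,14],
    [-0.0038,-0.0188,-0.0363,0,0,0,14],
    [-0.0038,-0.0263,-0.0425,0,0,0,14],
  ],
)

```text
clock: 8.62
tool_pos: [0.5042, -0.0741, 0.131]
ee_rot: [0.999, -0.043, -0.0, 0.007]
wrist_force: [-10.3, -23.2, 17.2]
opening: 0.014
finger_force: 12.3
```

```bash
cat > q.py <<'E'
from n2 import *
inc(w(-62,0,138))
p,d,_=cap('scene'); t,im,C=read(p,C1); print('needle',2.733-t if t else None)
m=masks(p)['red'];r=np.zeros(d.shape,bool);r[190:340,170:345]=True
r[240:300,325:]=False
m=m&r
if m.sum()>5:
    v,u=np.nonzero(m); Kq=K
    q=np.stack([(u-K[0,2])/K[0,0],-(v-K[1,2])/K[1,1],-np.ones(len(u))],-1)
    W=((pts(d,c)[m]-O)@np.array([X,Y,Z]).T*1000); W=W[np.all(abs(W-np.median(W,0))<25,1)]; print('red',m.sum(),W.mean(0).round(1), 'ang',np.arctan2(W[:,1].mean(),W[:,2].mean()-100).round(3))
E
python3 q.py
```

```text
inc mm [  0.5 -34.5  -7.5] deg [0.79 0.02 0.29]
now centres [-62.4 -34.6 131. ] open 0.014049785077701892 ff 12.325328886508942 wf [-10.3 -23.2  17.2] t 8.625
needle 0.7962718526050985
red 66 [-48.3 -40.  143.2] ang -0.747
```

Scaled: 1 mm / 800 = 0.0013.

Request:
move_arm(
  increments=[
    [0,0.0013,0,0,0,0,16],
    [0,0.0013,0,0,0,0,16],
    [0,0.0013,0,0,0,0,16],
  ],
)

```text
clock: 9.05
tool_pos: [0.5059, -0.0723, 0.1307]
ee_rot: [0.999, -0.044, 0.002, 0.004]
wrist_force: [-3.7, -12.3, 9.5]
opening: 0.0158
finger_force: 6.0
```

```bash
python3 q.py; python3 -c "
from h import *
s=sensors.observe();print(s['wrist_torque'],s['tau'],s['qvel'].round(3))"
```

```text
inc mm [ -1.  -32.6  -7.5] deg [ 0.41 -0.19  0.14]
now centres [-60.8 -32.7 130.7] open 0.01579958638839624 ff 5.980538874864578 wf [ -3.7 -12.3   9.5] t 9.05
needle 0.7963568951078965
red 61 [-47.6 -38.4 144.9] ang -0.707
[-2.05299998  0.63504768 -0.04501708] [ 6.15729913e+00 -3.24770451e+01 -1.78118938e+01  3.10958639e+00
 -5.86613864e-01 -2.24673178e-02] [-0.001  0.001 -0.001  0.001  0.     0.   ]
```

Scaled: -11 mm / 800 = -0.0138, -9 mm / 800 = -0.0113.

Request:
move_arm(
  increments=[
    [0,0,-0.0025,0,0,0,16],
    [0,-0.005,-0.0063,0,0,0,16],
    [0,-0.01,-0.01,0,0,0,16],
    [0,-0.0138,-0.0113,0,0,0,16],
    [0,-0.0138,-0.0113,0,0,0,16],
  ],
)

```text
clock: 9.72
tool_pos: [0.5074, -0.0591, 0.1389]
ee_rot: [0.999, -0.044, 0.002, 0.001]
wrist_force: [-0.1, -5.3, 3.8]
opening: 0.0158
finger_force: 2.4
```

```bash
cat >> q.py <<'E'
s=sensors.observe(); y=(s['tool_pos']-O)@Y*1000; print('pinang',np.arcsin((y-s['opening']*500+6)/55),'tip below pin', 100+np.sqrt(55**2-(y-s['opening']*500+6)**2)-s['tool_pos'][2]*1000)
E
python3 q.py
```

```text
inc mm [ -1.5 -19.4   0.9] deg [ 0.15 -0.22  0.06]
now centres [-60.5 -19.4 138.9] open 0.015755923876829954 ff 2.4339135736227036 wf [-0.1 -5.3  3.8] t 9.725
needle 0.870359742374545
red 61 [-47.7 -25.  154. ] ang -0.433
pinang -0.3968843700985348 tip below pin 12.03673466741364
```

Scaled: -9 mm / 800 = -0.0113, -6 mm / 800 = -0.0075.

Request:
move_arm(
  increments=[
    [0,-0.0038,-0.0025,0,0,0,16],
    [0,-0.0075,-0.0038,0,0,0,16],
    [0,-0.0113,-0.005,0,0,0,16],
    [0,-0.0113,-0.005,0,0,0,16],
  ],
)

```text
clock: 10.28
tool_pos: [0.507, -0.0483, 0.1412]
ee_rot: [0.999, -0.045, -0.0, -0.0]
wrist_force: [0.5, -1.9, 1.3]
opening: 0.0159
finger_force: 0.9
```

```bash
python3 q.py
```

```text
inc mm [-0.  -8.8  3.2] deg [-0.05  0.01  0.01]
now centres [-61.9  -8.8 141.2] open 0.01592436449887693 ff 0.8550568297505379 wf [ 0.5 -1.9  1.3] t 10.275
needle 0.8838979784705654
red 65 [-48.3 -14.3 157.9] ang -0.242
pinang -0.19872137782424487 tip below pin 12.877473474828207
```

Scaled: -9 mm / 800 = -0.0113, -6 mm / 800 = -0.0075.

Request:
move_arm(
  increments=[
    [0,-0.0038,-0.0013,0,0,0,16],
    [0,-0.0075,-0.0013,0,0,0,16],
    [0,-0.0113,-0.0013,0,0,0,16],
    [0,-0.0113,-0.0013,0,0,0,16],
  ],
)

```text
clock: 10.82
tool_pos: [0.5077, -0.0394, 0.1422]
ee_rot: [0.999, -0.045, -0.0, -0.0]
wrist_force: [0.7, -1.2, 0.2]
opening: 0.0159
finger_force: 0.5
```

```bash
python3 q.py
```

```text
inc mm [0.  0.3 4.2] deg [-0.05  0.02  0.01]
now centres [-62.    0.3 142.2] open 0.01585075986338361 ff 0.4868672601878643 wf [ 0.7 -1.2  0.2] t 10.825
needle 0.9230841455421783
red 65 [-48.3  -5.5 159.4] ang -0.092
pinang -0.031863217220227 tip below pin 12.860316600656375
```

Scaled: -8 mm / 800 = -0.01, -6 mm / 800 = -0.0075.

Request:
move_arm(
  increments=[
    [0,-0.0038,0,0,0,0,16],
    [0,-0.0075,0,0,0,0,16],
    [0,-0.01,0,0,0,0,16],
    [0,-0.01,0,0,0,0,16],
  ],
)

```text
clock: 11.38
tool_pos: [0.5086, -0.0319, 0.1424]
ee_rot: [0.999, -0.045, 0.0, -0.0]
wrist_force: [-0.9, -3.2, 2.2]
opening: 0.0159
finger_force: 1.5
```

```bash
python3 q.py
```

```text
inc mm [-0.2  7.8  4.4] deg [-0.01 -0.01  0.01]
now centres [-61.8   7.8 142.4] open 0.015876603999228352 ff 1.548781804740429 wf [-0.9 -3.2  2.2] t 11.375
needle 1.3070706949996589
red 65 [-48.    2.2 159.1] ang 0.037
pinang 0.1077647326058931 tip below pin 12.39800942612868
```

Scaled: -4 mm / 800 = -0.005, -2 mm / 800 = -0.0025.

Request:
move_arm(
  increments=[
    [0,-0.0025,0,0,0,0,16],
    [0,-0.005,0,0,0,0,16],
    [0,-0.005,0,0,0,0,16],
  ],
)

```text
clock: 11.8
tool_pos: [0.509, -0.0275, 0.1422]
ee_rot: [0.999, -0.045, 0.0, -0.0]
wrist_force: [-0.6, -1.3, 0.6]
opening: 0.0163
finger_force: 0.8
```

```bash
python3 q.py
```

```text
inc mm [-0.2 12.2  4.1] deg [-0.05 -0.01  0.  ]
now centres [-61.8  12.2 142.2] open 0.01634478117366173 ff 0.8257711306214333 wf [-0.6 -1.3  0.6] t 11.8
needle 1.4704834714163655
red 60 [-48.4   6.3 158.8] ang 0.107
pinang 0.18639786538542785 tip below pin 11.953486831475772
```

Scaled: -4 mm / 800 = -0.005, -2 mm / 800 = -0.0025.

Request:
move_arm(
  increments=[
    [0,-0.0025,0,0,0,0,16],
    [0,-0.005,0.0013,0,0,0,16],
    [0,-0.005,0.0013,0,0,0,16],
  ],
)

```text
clock: 12.22
tool_pos: [0.5094, -0.0235, 0.1412]
ee_rot: [0.999, -0.045, 0.0, -0.0]
wrist_force: [-0.1, -2.5, 0.5]
opening: 0.0159
finger_force: 0.5
```

```bash
python3 q.py
```

```text
inc mm [-0.2 16.2  3.2] deg [-0.05 -0.01  0.  ]
now centres [-61.8  16.2 141.2] open 0.015949787650765206 ff 0.5461668781936169 wf [-0.1 -2.5  0.5] t 12.225
needle 1.5874648331622399
red 59 [-48.   10.3 158.2] ang 0.175
pinang 0.255706092208422 tip below pin 12.017114313722573
```

Scaled: -3 mm / 800 = -0.0038, -2 mm / 800 = -0.0025.

Request:
move_arm(
  increments=[
    [0,-0.0025,0,0,0,0,16],
    [0,-0.0038,0.0013,0,0,0,16],
    [0,-0.0038,0.0013,0,0,0,16],
  ],
)

```text
clock: 12.65
tool_pos: [0.5096, -0.0209, 0.1403]
ee_rot: [0.999, -0.045, 0.0, -0.0]
wrist_force: [0.9, -1.8, 0.6]
opening: 0.0161
finger_force: 0.9
```

```bash
python3 q.py
```

```text
inc mm [-0.2 18.9  2.3] deg [-0.02 -0.    0.01]
now centres [-61.8  18.9 140.3] open 0.01608354324567462 ff 0.925583504140377 wf [ 0.9 -1.8  0.6] t 12.65
needle 1.6286992439402128
red 59 [-48.7  13.5 157.4] ang 0.231
pinang 0.3118775675270336 tip below pin 12.072855052152505
```

Scaled: -3 mm / 800 = -0.0038, -2 mm / 800 = -0.0025.

Request:
move_arm(
  increments=[
    [0,-0.0025,0,0,0,0,16],
    [0,-0.0038,0.0013,0,0,0,16],
    [0,-0.0038,0.0013,0,0,0,16],
  ],
)

```text
clock: 13.08
tool_pos: [0.5098, -0.0178, 0.1392]
ee_rot: [0.999, -0.045, -0.0, -0.0]
wrist_force: [0.5, -2.0, 0.6]
opening: 0.0158
finger_force: 0.7
```

```bash
python3 q.py
```

```text
inc mm [-0.1 22.   1.2] deg [-0.02  0.01  0.01]
now centres [-61.9  22.  139.2] open 0.015806298643160195 ff 0.713368970900774 wf [ 0.5 -2.   0.6] t 13.075
needle 1.6398063873569952
red 62 [-48.2  16.3 156.4] ang 0.281
pinang 0.37294253796047294 tip below pin 11.977630425730837
```

Scaled: -3 mm / 800 = -0.0038, -2 mm / 800 = -0.0025.

Request:
move_arm(
  increments=[
    [0,-0.0025,0,0,0,0,16],
    [0,-0.0038,0.0013,0,0,0,16],
    [0,-0.0038,0.0013,0,0,0,16],
  ],
)

```text
clock: 13.5
tool_pos: [0.5101, -0.0148, 0.1383]
ee_rot: [0.999, -0.045, -0.0, -0.0]
wrist_force: [-0.0, -1.6, 0.4]
opening: 0.0164
finger_force: 0.7
```

```bash
python3 q.py
```

```text
inc mm [-0.1 24.9  0.3] deg [-0.02  0.    0.  ]
now centres [-61.9  24.9 138.3] open 0.016385047335360035 ff 0.7102412357926369 wf [-0.  -1.6  0.4] t 13.5
needle 1.641406444422025
red 60 [-48.1  19.2 155.5] ang 0.334
pinang 0.42995478121838443 tip below pin 11.713596560082493
```

Scaled: -4 mm / 800 = -0.005, -2 mm / 800 = -0.0025.

Request:
move_arm(
  increments=[
    [0,-0.0025,0,0,0,0,16],
    [0,-0.005,0.0013,0,0,0,16],
    [0,-0.005,0.0013,0,0,0,16],
  ],
)

```text
clock: 13.92
tool_pos: [0.5103, -0.0106, 0.1372]
ee_rot: [0.999, -0.045, -0.0, -0.0]
wrist_force: [-0.3, -0.5, -0.8]
opening: 0.016
finger_force: 0.4
```

```bash
python3 q.py
```

```text
inc mm [ 0.  29.2 -0.8] deg [-0.04  0.02  0.  ]
now centres [-62.   29.2 137.2] open 0.015998903115673493 ff 0.3908253740519285 wf [-0.3 -0.5 -0.8] t 13.925
needle 1.60600013902857
red 60 [-48.4  23.6 153.5] ang 0.416
pinang 0.5162814856951372 tip below pin 10.599858285062567
```

Scaled: -4 mm / 800 = -0.005, -2 mm / 800 = -0.0025.

Request:
move_arm(
  increments=[
    [0,-0.0025,0.0013,0,0,0,16],
    [0,-0.005,0.0025,0,0,0,16],
    [0,-0.005,0.0025,0,0,0,16],
  ],
)

```text
clock: 14.35
tool_pos: [0.5108, -0.0067, 0.1353]
ee_rot: [0.999, -0.045, 0.0, -0.0]
wrist_force: [-0.2, -0.7, -0.3]
opening: 0.0158
finger_force: 0.2
```

```bash
python3 q.py; python3 q.py
```

```text
inc mm [-0.1 33.1 -2.8] deg [-0.03 -0.    0.01]
now centres [-61.9  33.1 135.3] open 0.01580841456997856 ff 0.18394794780761003 wf [-0.2 -0.7 -0.3] t 14.35
needle 1.4771922730953153
red 59 [-47.9  27.1 151.4] ang 0.485
pinang 0.5988280963697871 tip below pin 10.153047135458849
inc mm [-0.2 33.  -2.7] deg [-0.03 -0.01  0.01]
now centres [-61.8  33.  135.3] open 0.016092712621406737 ff 0.06324551068246365 wf [ 0.2 -0.2 -0.5] t 14.4
needle 1.4771878689923985
red 60 [-48.3  27.2 151.4] ang 0.487
pinang 0.599649858536115 tip below pin 10.164652061369054
```

Readings on both sides are symmetric about crank angle 0.397 (equal needle at 0.19/0.60 and 0.28/0.52), so the high spot is there, at red centroid y ≈ 17.7. I'll move back with the other pad.

Scaled: 13 mm / 800 = 0.0163, 12 mm / 800 = 0.015.

Request:
move_arm(
  increments=[
    [0,0.005,-0.0013,0,0,0,16],
    [0,0.01,-0.0038,0,0,0,16],
    [0,0.015,-0.0063,0,0,0,16],
    [0,0.0163,-0.0063,0,0,0,16],
    [0,0.0163,-0.0063,0,0,0,16],
  ],
)

```text
clock: 15.08
tool_pos: [0.51, -0.0197, 0.1408]
ee_rot: [0.999, -0.045, 0.001, -0.0]
wrist_force: [-0.5, 5.5, 3.3]
opening: 0.016
finger_force: 2.4
```

```bash
python3 q.py
```

```text
inc mm [-0.5 20.1  2.8] deg [-0.06 -0.06 -0.02]
now centres [-61.5  20.  140.8] open 0.01603098201287552 ff 2.433263808488846 wf [-0.5  5.5  3.3] t 15.075
needle 1.6418751221944956
red 78 [-50.3  18.5 155.5] ang 0.322
pinang 0.3318246895614298 tip below pin 11.286345143212088
```

Scaled: 0.7 mm / 800 = 0.0009.

Request:
move_arm(
  increments=[
    [0,0.0009,0,0,0,0,16],
    [0,0.0009,0,0,0,0,16],
  ],
)

```text
clock: 15.38
tool_pos: [0.51, -0.0206, 0.1406]
ee_rot: [0.999, -0.045, 0.001, -0.0]
wrist_force: [0.3, 6.0, 3.4]
opening: 0.0162
finger_force: 2.3
```

```bash
python3 q.py
```

```text
inc mm [-0.5 19.2  2.6] deg [-0.02 -0.06  0.01]
now centres [-61.5  19.2 140.6] open 0.016189146073103847 ff 2.3443078994750977 wf [0.3 6.  3.4] t 15.375
needle 1.6426922026338677
red 76 [-50.1  17.5 155.7] ang 0.305
pinang 0.3192381101716183 tip below pin 11.701679159353802
```

Scaled: -100 mm / 800 = -0.125, -90 mm / 800 = -0.1125.

Request:
move_arm(
  increments=[
    [0,-0.0013,0,0,0,0,18],
    [0,-0.0025,0,0,0,0,24],
    [0,-0.0025,0,0,0,0,32],
    [0,-0.0025,0,0,0,0,32],
    [0,-0.0025,-0.0313,0,0,0,32],
    [0,-0.0025,-0.075,0,0,0,32],
    [-0.0375,-0.0025,-0.1125,0,0,0,32],
    [-0.075,-0.0025,-0.125,0,0,0,32],
  ],
)

```text
clock: 16.42
tool_pos: [0.4502, -0.0135, 0.2421]
ee_rot: [0.999, -0.045, 0.002, 0.0]
wrist_force: [0.3, 0.1, 0.0]
opening: 0.0322
finger_force: 0.0
```

```bash
python3 q.py; python3 - <<'E'
from h import *
p,d,c=cap('scene');save('f',np.hstack([cv2.resize(p[190:430,160:420],(650,600))]))
E
```

```text
inc mm [ 59.2  20.8 104.3] deg [ 0.02 -0.19  0.01]
now centres [-121.6   20.8  242.1] open 0.03221720716264262 ff 0.0 wf [0.3 0.1 0. ] t 16.425
needle 1.6408326061942007
red 167 [-61.6  17.3 155.8] ang 0.302
pinang 0.20022681024215389 tip below pin -88.55054910031168
```

View pics/f.png

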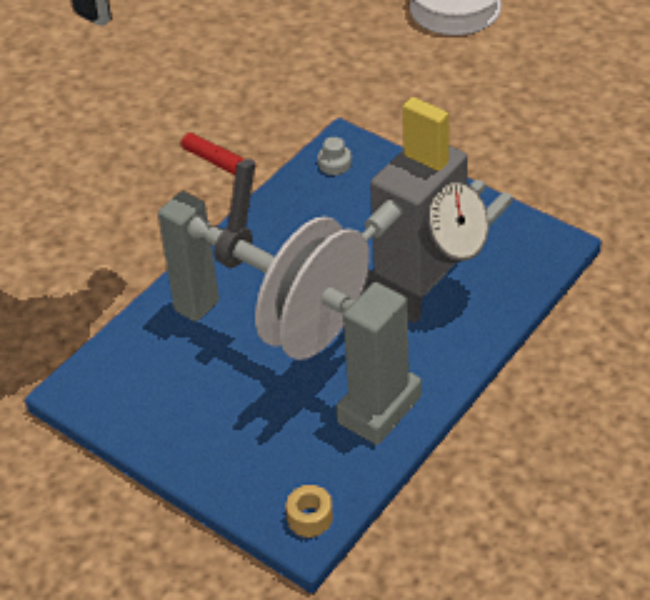

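Final view: crank pin released, gripper clear, needle near vertical (457,200), bystanders in place. The peak reads 1.64, not 1.73, so I'll check against the earlier picture whether the gauge slipped back on release.

```bash
python3 - <<'E'
from n2 import *
g=cv2.imread('pics/g2.png')[:,400:,::-1]; q=np.zeros((480,640,3),np.uint8); q[200:350,250:400]=cv2.resize(g,(150,150),interpolation=cv2.INTER_AREA)
B=np.array([X,Y,Z]).T
for n,p in(('g2',q),('after',np.load('/tmp/s2.npz')['p'])):
    t,im,C=read(p,C1);print(n,2.733-t,((C-O)@B*1000).round(2))
p,d,_=cap('scene');t,im,C=read(p,C1);print('now',2.733-t,((C-O)@B*1000).round(2)); 
# stop check: apply template shift between g2 and after around the gauge body
a=cv2.cvtColor(q,cv2.COLOR_RGB2GRAY);b=cv2.cvtColor(p,cv2.COLOR_RGB2GRAY)
r=cv2.matchTemplate(cv2.resize(b[250:310,315:370],None,fx=4,fy=4,interpolation=3),cv2.resize(a[258:298,328:358],None,fx=4,fy=4,interpolation=3),cv2.TM_CCOEFF_NORMED);_,m,_,l=cv2.minMaxLoc(r);print(m,315+l[0]/4-328,250+l[1]/4-258)
inc(w(29,127,130))
E
```

```text
g2 0.635096885316798 [ 64.22 112.9   88.02]
after 0.6333087071138501 [ 64.23 112.94  87.99]
now 1.6403866734034533 [ 64.12 112.93  88.13]
0.9574682712554932 0.0 0.0
inc mm [ 151.2 -106.1  111.3] deg [ 0.01 -0.11  0.02]
now centres [-122.4   20.9  241.1] open 0.03197978615868452 ff 0.0 wf [ 0.   0.2 -0.3] t 16.575
```

The gauge has not moved since it was against its firm stop (dial position and needle identical to before release). The 0.09 rad gap fits a dial-reading bias. Handing in.

```bash
python3 -c "
from station import finish_job
print(finish_job())"
```

```text
the job is handed in; nothing more can be done
None
```

The job is handed in: gauge home, pulley at rest on the high spot (crank about +0.40 rad, needle read 1.64 against the stated 1.73, put down to camera bias), gripper clear; the first tab grip squeezed 22.5 N per pad and the stop push peaked at 31 N, both over the advised levels but under 50 N.

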